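# Reset the tripped breaker in the bench power box

### The job

One of the three breakers in the bench power box has tripped: its handle stands about midway while the other two lean fully to ON. Reset it by pushing its handle with the closed fingertips all the way to OFF, through the stiff last bit until it gives way and rests on its end stop, and then throw it fully ON; do not squeeze the handle or force it hard against its stops. Leave the other two breakers on and the things on the bench where they are, and finish by swinging the clear window cover fully shut.

Things in the scene. Friction and masses are not known exactly. Their poses are not given: they have to be found in the camera images.
- power_box: Grey bench power box, 250 (x) x 270 (y) x 150 mm high, fixed; sockets at its ends reach 175 mm either side of its centre, up to 105 mm high. Origin: centre of its underside; x points away from its near side, z up. The open well in its top (x -73 to +55 mm, y -100 to +100 mm, floor at 110 mm, rim at 150 mm) holds three breakers side by side, 60 mm apart.
- breaker_a: The tripped one: white three-pole breaker, fixed in one of the three places, its face 46 (x) x 54 (y) mm, looking up, 115 mm above the bench. Origin: centre of the face; axes as the box's. OFF is towards -x (green mark), ON towards +x (red mark). More than 35 N of contact force on it, squeezing included, damages it.
- handle_a (a joint): Its handle's angle from upright, rad: +0.60 ON (leans to +x), -0.60 OFF (to -x). Tripped it rests near +0.10, blocked towards ON until reset. 2 to 5 N towards OFF: at -0.10 it snaps over to -0.47, onto the reset latch; only 11 to 21 N moves it on, it gives way at about -0.53 and snaps to its stop at -0.60: reset. Then 6 to 12 N towards ON start it; past -0.10 it snaps to +0.60.
- handle_a_top (a point): Middle of the top edge of the tripped breaker's black handle: a plate 46 mm wide (y) and 8 mm thick, this edge 36 mm from its hinge, which lies 12 mm under the face; so 24 mm above the face when upright, about 18 mm above it when fully ON or OFF. Pushing low on it takes more force than near its top.
- breaker_b: Second breaker, same make, its handle ON. Origin: centre of its face. Must stay on.
- handle_b (a joint): Its handle's angle from ON, rad: 0 fully ON, -1.20 fully OFF.
- breaker_c: Third breaker, same make, its handle ON. Origin: centre of its face. Must stay on.
- handle_c (a joint): Its handle's angle from ON, rad: 0 fully ON, -1.20 fully OFF.
- window (a joint): Opening angle of the clear window cover over the well, rad: 0 shut (lying flat on the rim), 1.57 upright, up to 2.25 leaning back over the far side. A 4 mm clear plate (6 mm at its grey free edge), 216 mm wide (y), reaching 140 mm from its hinge. The stiff hinge holds it wherever it is left; 1 to 2 N at the free edge move it.
- window_hinge (a point): Middle of the window's hinge line, at the underside of the plate; it runs along the box's y axis on the far rim, 62 mm from the box's centre in +x, 150 mm above the bench. Shut, the plate runs from here towards -x.
- window_edge (a point): Middle of the window's free edge.
- multimeter: Yellow hand multimeter lying on the bench, 150 x 78 x 36 mm. Origin: centre of its underside. Leave it alone.
- screwdriver: Screwdriver with an orange handle, about 200 mm long, lying on the bench. Leave it alone.
- tape_roll: Blue roll of insulating tape lying flat, 72 mm across, 19 mm high. Origin: centre of its underside. Leave it alone.

How it is judged:
By the outcome, as a careful person would: the job done as asked, in the order asked, and still so for the second after the job is handed in, with the robot touching nothing.
It also fails if it takes over 51 s, if anything falls off the work surface, if the arm or the gripper's body presses on something with over 40 N, if the wrist force passes 120 N, or if a joint passes its speed limit or range.

### The arm

A 6-joint arm with a two-finger parallel gripper is mounted at the origin on the work surface. World frame = base frame: x ahead of the robot, y to its left, z up, the work surface at z = 0. Lengths are in m, angles in rad, forces in N, time in s.
With the tool pointing down it reaches from about 0.275 to 0.825 m from the base axis. Payload 4.9 kg.
Tool frame: the origin (TCP) lies on the centre line of the jaws, within the pads' length; the fingertips stand 17 mm ahead of it and the grasp point (between the pads) lies 2 mm behind it; z points along the fingers, y is the line along which they close (so a half turn about z gives the same grasp; the last joint's range is limited). The gripper opens to 85 mm and grips with 20 to 120 N. Pads are 22 mm wide; open, the fingers measure 114 mm over their backs; the gripper's body (76 mm by 85 mm) begins 54 mm behind the grasp point. The pads swing forward as they close: fully open they stand 13 mm farther back than shut.
Start: joints at [1.119, 0.326, -0.193, 1.052, 0, 1.437], TCP at [0.172, 0.522, 0.248] pointing down, gripper open.
Joint ranges: [-2.65, 2.65], [-0.97, 1.79], [-1.3, 1.35], [-1.93, 2.1], [-1.47, 1.37], [-3.14, 3.14]. Speed limits (rad/s): [2.57, 2.57, 3.14, 3.14, 3.14, 3.14].

### API

Orientations are given as a rotation vector (axis times angle).
In Python, from rig import get_obs, imaging, job, nets gives the robot as it stands. The module is installed in compiled form; this text tells all that it offers.
- The arm moves only by the tool step_arm, never from a script. Its argument "plan" is a list of rows, each an object with "slide": the shift along the tool's x, y, z in cm, a list of three; "twist": the turn, a rotation vector about the tool's x, y, z in degrees, a list of three; "jaw": the closure in counts, from 0 (fully open) to 255 (shut). In form: [{"slide": [tx, ty, tz], "twist": [rx, ry, rz], "jaw": jaw}, ...]. A call has exactly 10 rows; each row is the pose to reach, as a shift and turn from the pose commanded when the call began, along the tool's axes at that moment; what a row does not reach only later rows make up. A row lasts 1/10 s, in which the tool goes at most 50 mm and 8.59 degrees, less where a joint would pass 70% of its speed; a pose out of reach is approached as far as the arm can. A call with a gripper value outside its range is refused whole. The fingers move at their own pace and stop on an object; "force" is the grip in N (left out, the last holds). Time passes only in rows, so rows that repeat a pose let the fingers close, or fill a call up. It gives the time, the measured TCP pose, the force, the opening and the grip force at its end, in the units of the state.
- get_obs(): the state, without advancing time (a new reading comes with each control period).
- imaging.camera(name): name is "scene" or "top" or "wrist"; returns (picture, depth): 480x640x3 uint8, blue, green, red; 480x640 float32, m along the optical axis (not along the pixel's ray), 0 where there is no reading.
- imaging.get_calibration(name): a dict with "camera_matrix" (3x3 intrinsics, pixels), "world_from_camera" (4x4, takes a point from camera to world coordinates); the wrist camera has in their place "T_tool_cam" (4x4, takes a point from camera to tool coordinates, whose origin is the TCP and whose axes are the flange's). Camera axes: x right, y up, looking along -z (the intrinsics and any distortion apply to the point x, -y, -z); pixel columns grow to the right and rows downward; lengths in m; the calibration is good to about 2 mm. A picture is of the moment at which its call begins: read the wrist's pose just before it. get_calibration takes no time and is no camera call.
- job.sign_off(): hands the job in; it is judged then, once.
Trained networks look in the newest picture that a camera, given by its name, has taken for a name from the list of things; names that differ only in an ending like _2 or _b are one class to them, and where a whole thing is asked for, a point or a joint stands for the part that bears it (a point fixed in the world has none). Each returns a list of dicts, best first, with "p" (0 to 1); they miss things now and then, are a little off and sometimes report something else, mostly with a low value. They report only what shows in the picture. A call takes as long as a camera call.
- nets.boxes_of(name, camera): "at" ([x, y, z] in m, in world coordinates, good to about 4 mm: the middle of the surface that is visible of it).
- nets.pinpoint(name, camera): "at" ([x, y, z] in m, in world coordinates, good to about 4 mm: a listed point, or the origin of a listed thing).
The state is a dict: "t": time; "joint_pos": joint angles; "dq": joint speeds; "effort": joint torques, N m; "eef_pos": TCP position; "tool_rot": TCP orientation; "force": force on the tool from outside, world axes, zero at the start; "ft_torque": the same for the moment, N m; "opening": opening from 0.0 (shut) to 1.0 (fully open); "grasp_force": force on a finger pad.
Only numpy, scipy, OpenCV 4.12 (cv2) and the standard library are available. Lean on these libraries where they do the work, as an engineer would, in place of code of your own. Each camera call takes 0.05 s, during which the arm holds its last target. There are 200 camera calls.

## Working session

There is one attempt and no reset: what is moved stays moved. The work goes in short steps, Python scripts to look and compute and a tool call to move; the robot and the scene stay as the last step left them, time stands still between calls to the robot, and variables do not carry over. Pictures are saved under pics/ and viewed, at most 10 in all, crops included, and the job is handed in when it is done.

Besides the shell and the picture viewer there is one more tool, called after ">>>" as name([rows], argument=value, ...), one row to a line, values as JSON. step_arm: Moves the arm, as the interface text tells. Its arguments: {"type":"object","properties":{"plan":{"type":"array"},"force":{"type":"number"}},"required":["plan"]}

```bash
mkdir -p pics; cat > h.py <<'E'
import numpy as np, cv2
from rig import get_obs, imaging, job, nets
from scipy.spatial.transform import Rotation as R
def snap(c,f):
    p,d=imaging.camera(c); cv2.imwrite('pics/'+f,p); return p,d
def world(c,d,u,v):
    k=imaging.get_calibration(c);K=k['camera_matrix'];z=d[v,u]
    P=np.array([(u-K[0,2])*z/K[0,0],-(v-K[1,2])*z/K[1,1],-z,1])
    return (k['world_from_camera']@P)[:3]
E
python3 - <<'E'
from h import *
np.set_printoptions(precision=4,suppress=True)
a=snap('scene','s1.png');b=snap('top','t1.png')
o=get_obs();print(o)
print(R.from_rotvec(o['tool_rot']).as_matrix())
for c in('top','scene'):
    imaging.camera(c)
    for n in('power_box','breaker_a','handle_a_top','window_hinge','window_edge'):
        print(c,n,[(round(x['p'],2),np.round(x['at'],3).tolist()) for x in nets.pinpoint(n,c)][:4])
E
```

```text
{'t': 0.1, 'joint_pos': array([ 1.1188,  0.3268, -0.1935,  1.052 ,  0.    ,  1.4366]), 'dq': array([ 0.0009, -0.0038,  0.0025, -0.0006,  0.0013, -0.0006]), 'effort': array([  0.0004, -44.424 ,  26.3038,   0.0079,  -0.0002,  -0.    ]), 'eef_pos': array([0.1716, 0.522 , 0.2476]), 'tool_rot': array([-0.4971, -3.1016,  0.0023]), 'force': array([ 0.3657,  0.5429, -0.2453]), 'ft_torque': array([-0.0433,  0.0276, -0.0007]), 'grasp_force': 0.0, 'opening': 1.0000794404158362}
[[-0.9499  0.3125 -0.0007]
 [ 0.3125  0.9499 -0.0014]
 [ 0.0002 -0.0015 -1.    ]]
top power_box [(0.67, [0.476, 0.059, 0.001]), (0.56, [0.472, 0.125, 0.117])]
top breaker_a [(0.91, [0.493, 0.005, 0.113]), (0.86, [0.472, 0.123, 0.116]), (0.85, [0.481, 0.063, 0.112])]
top handle_a_top [(0.71, [0.539, 0.072, 0.147]), (0.63, [0.495, 0.006, 0.139]), (0.62, [0.47, 0.128, 0.118])]
top window_hinge [(0.82, [0.538, 0.074, 0.148])]
top window_edge [(0.63, [0.617, 0.093, 0.264])]
scene power_box [(0.8, [0.48, 0.063, -0.002]), (0.71, [0.527, -0.232, -0.001])]
scene breaker_a [(0.94, [0.492, 0.006, 0.117]), (0.89, [0.47, 0.123, 0.117]), (0.7, [0.48, 0.064, 0.118])]
scene handle_a_top [(0.79, [0.497, 0.009, 0.142]), (0.7, [0.47, 0.123, 0.118]), (0.3, [0.429, 0.324, -0.003])]
scene window_hinge [(0.82, [0.537, 0.076, 0.149])]
scene window_edge [(0.83, [0.621, 0.095, 0.26])]
```

View pics/s1.png

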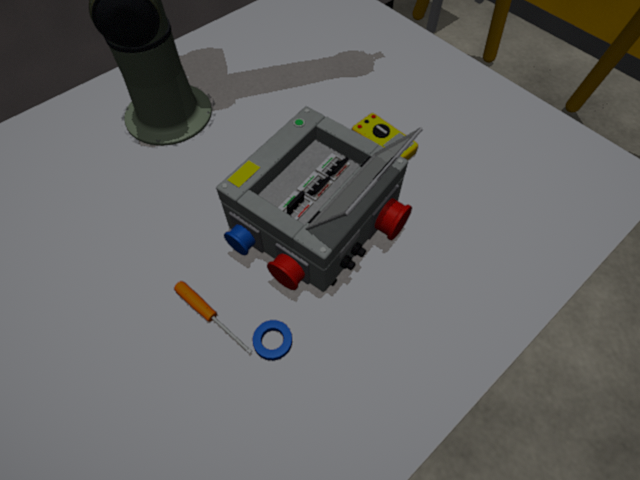

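View pics/t1.png

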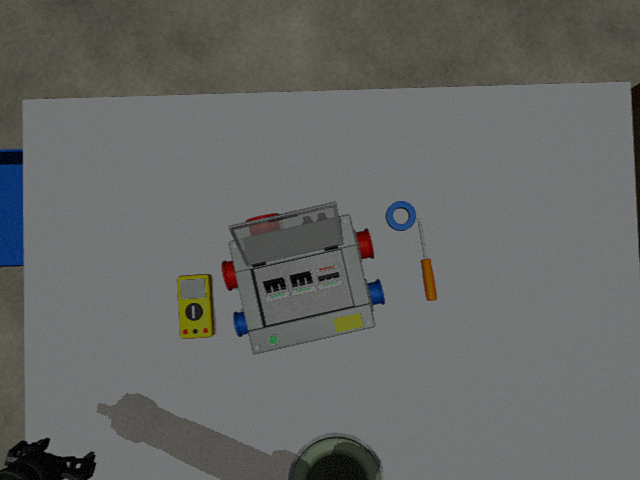

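The tripped breaker is the rightmost in the top view, around (330,275): its handle stands upright. That puts it at about (0.4925, 0.006), with box yaw about 10.2° and the window at about 2.2 rad. I'll move towards it with the fingers shut.

>>> step_arm([
  {"slide":[-4,-3,-1],"twist":[0,0,-3],"jaw":255},
  {"slide":[-8,-6,-2],"twist":[0,0,-6],"jaw":255},
  {"slide":[-12,-9,-3],"twist":[0,0,-9],"jaw":255},
  {"slide":[-16,-12,-4],"twist":[0,0,-12],"jaw":255},
  {"slide":[-20,-15.2,-5],"twist":[0,0,-15],"jaw":255},
  {"slide":[-24,-18.3,-5],"twist":[0,0,-18],"jaw":255},
  {"slide":[-28,-21.5,-5],"twist":[0,0,-21],"jaw":255},
  {"slide":[-32,-24.7,-5],"twist":[0,0,-24],"jaw":255},
  {"slide":[-36,-27.8,-5],"twist":[0,0,-27],"jaw":255},
  {"slide":[-39,-30.2,-5],"twist":[0,0,-28.4],"jaw":255},
], force=30)

```text
t: 1.7
eef_pos: [0.4489, 0.1117, 0.2987]
tool_rot: [-0.281, 3.128, 0.0]
force: [1.3, 1.0, -1.1]
opening: 0.002
grasp_force: 0.0
```

```bash
cat >> h.py <<'E'
YAW=0.178
bx=np.array([np.cos(YAW),np.sin(YAW),0]);by=np.array([-np.sin(YAW),np.cos(YAW),0]);A=np.array([.4925,.006,0])
def where():
    o=get_obs();M=R.from_rotvec(o['tool_rot']).as_matrix();d=o['eef_pos']-A
    print('t',o['t'],'box-rel(mm)',np.round([d@bx*1e3,d@by*1e3,1e3*(o['eef_pos'][2]-.017)],1),'F box',np.round([o['force']@bx,o['force']@by,o['force'][2]],1),'open',round(o['opening'],2),'q',np.round(o['joint_pos'],2),'\n',np.round(M,3)); return o,M
def slide_to(x,y,ztip):
    o=get_obs();M=R.from_rotvec(o['tool_rot']).as_matrix()
    T=A+bx*x/1e3+by*y/1e3; T[2]=ztip/1e3+.017
    print('slide cm',np.round(M.T@(T-o['eef_pos'])*100,2))
E
python3 -c "
from h import *
o,M=where();slide_to(25,0,220)
print('twist to align deg',np.degrees(R.from_matrix(M.T@np.c_[-bx,by,[0,0,-1]]).as_rotvec()))"
```

```text
t 1.7 box-rel(mm) [-24.2 111.8 281.7] F box [ 1.4  0.7 -1.1] open 0.0 q [ 0.08  0.13 -0.32  1.12  0.   -0.09] 
 [[-0.984 -0.178  0.001]
 [-0.178  0.984  0.   ]
 [-0.001  0.    -1.   ]]
slide cm [ -4.9  -11.18   6.17]
twist to align deg [0.00016335 0.06302659 0.05012043]
```

>>> step_arm([
  {"slide":[-1.5,-3,0],"twist":[0,0,0],"jaw":255},
  {"slide":[-3,-6,0],"twist":[0,0,0],"jaw":255},
  {"slide":[-4.5,-9,0],"twist":[0,0,0],"jaw":255},
  {"slide":[-4.9,-11.2,2],"twist":[0,0,0],"jaw":255},
  {"slide":[-4.9,-11.2,5],"twist":[0,0,0],"jaw":255},
  {"slide":[-4.9,-11.2,7],"twist":[0,0,0],"jaw":255},
  {"slide":[-4.9,-11.2,7],"twist":[0,0,0],"jaw":255},
  {"slide":[-4.9,-11.2,7],"twist":[0,0,0],"jaw":255},
  {"slide":[-4.9,-11.2,7],"twist":[0,0,0],"jaw":255},
  {"slide":[-4.9,-11.2,7],"twist":[0,0,0],"jaw":255},
])

```text
t: 2.7
eef_pos: [0.5169, 0.0123, 0.2297]
tool_rot: [-0.279, 3.127, -0.001]
force: [0.5, -0.4, 0.1]
opening: -0.002
grasp_force: 0.0
```

```bash
cat >> h.py <<'E'
def wworld(o,d,u,v):
    k=imaging.get_calibration('wrist');K=k['camera_matrix'];z=d[v,u]
    P=k['T_tool_cam']@np.array([(u-K[0,2])*z/K[0,0],-(v-K[1,2])*z/K[1,1],-z,1])
    return R.from_rotvec(o['tool_rot']).apply(P[:3])+o['eef_pos']
def boxrel(p): d=np.array(p)-A; return np.round([d@bx*1e3,d@by*1e3,p[2]*1e3],1)
E
python3 -c "
from h import *
o,M=where();p,d=snap('wrist','w1.png')
for n in('breaker_a','handle_a_top'):
  for c in('wrist','scene'):
    if c=='scene': imaging.camera(c)
    print(n,c,[(round(x['p'],2),boxrel(x['at']).tolist()) for x in nets.pinpoint(n,c)])
"
```

```text
t 2.7 box-rel(mm) [ 25.1   1.9 212.7] F box [ 0.5 -0.5  0.1] open -0.0 q [-0.12  0.28 -0.31  0.98 -0.   -0.3 ] 
 [[-0.984 -0.177  0.003]
 [-0.177  0.984 -0.   ]
 [-0.002 -0.001 -1.   ]]
breaker_a wrist [(0.97, [2.8, 119.8, 113.6]), (0.75, [-3.0, -3.2, 117.0]), (0.75, [4.0, 60.7, 117.4])]
breaker_a scene [(0.82, [-1.7, -1.9, 118.1]), (0.75, [-4.0, 57.2, 112.0]), (0.58, [-2.4, 119.2, 114.9])]
handle_a_top wrist [(0.79, [2.9, 2.0, 139.6]), (0.21, [-1.8, 57.0, 3.7])]
handle_a_top scene [(0.76, [4.0, 0.6, 139.6])]
```

View pics/w1.png

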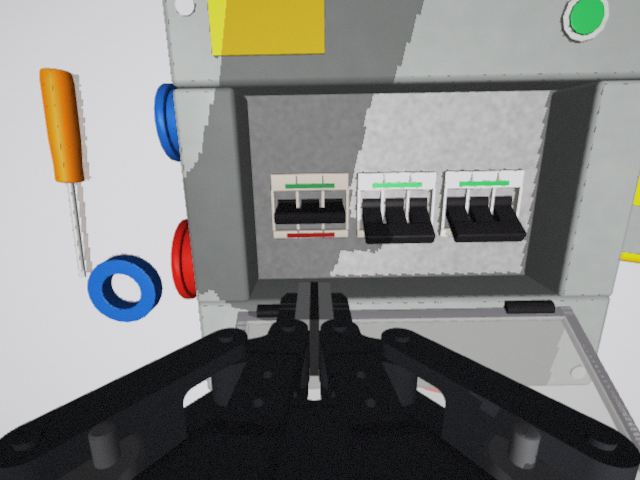

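The handle top sits at box-rel (3.5, 1, 139.6), as expected. In the picture it is at about (310,211), with the fingertips just beyond it at (314,290). Next I descend on the ON side.

>>> step_arm([
  {"slide":[0,-0.1,1.5],"twist":[0,0,0],"jaw":255},
  {"slide":[0,-0.1,3],"twist":[0,0,0],"jaw":255},
  {"slide":[0,-0.1,4.5],"twist":[0,0,0],"jaw":255},
  {"slide":[0,-0.1,6],"twist":[0,0,0],"jaw":255},
  {"slide":[0,-0.1,7],"twist":[0,0,0],"jaw":255},
  {"slide":[0,-0.1,7.7],"twist":[0,0,0],"jaw":255},
  {"slide":[0,-0.1,8.1],"twist":[0,0,0],"jaw":255},
  {"slide":[0,-0.1,8.1],"twist":[0,0,0],"jaw":255},
  {"slide":[0,-0.1,8.1],"twist":[0,0,0],"jaw":255},
  {"slide":[0,-0.1,8.1],"twist":[0,0,0],"jaw":255},
])

```text
t: 4.05
eef_pos: [0.5166, 0.0111, 0.1478]
tool_rot: [-0.279, 3.128, -0.0]
force: [-0.1, 0.9, 0.9]
opening: 0.001
grasp_force: 0.0
```

```bash
python3 -c "
from h import *
o,M=where()"
```

```text
t 4.05 box-rel(mm) [ 24.6   0.8 130.8] F box [0.1 0.9 0.9] open 0.0 q [-0.12  0.36 -0.43  0.79  0.   -0.3 ] 
 [[-0.984 -0.177  0.001]
 [-0.177  0.984 -0.   ]
 [-0.001 -0.    -1.   ]]
```

>>> step_arm([
  {"slide":[0.3,0,0],"twist":[0,0,0],"jaw":255},
  {"slide":[0.5,0,0],"twist":[0,0,0],"jaw":255},
  {"slide":[0.7,0,0],"twist":[0,0,0],"jaw":255},
  {"slide":[0.9,0,0],"twist":[0,0,0],"jaw":255},
  {"slide":[1.1,0,0],"twist":[0,0,0],"jaw":255},
  {"slide":[1.3,0,0],"twist":[0,0,0],"jaw":255},
  {"slide":[1.5,0,0],"twist":[0,0,0],"jaw":255},
  {"slide":[1.7,0,0],"twist":[0,0,0],"jaw":255},
  {"slide":[1.9,0,0],"twist":[0,0,0],"jaw":255},
  {"slide":[2.0,0,0],"twist":[0,0,0],"jaw":255},
])

```text
t: 5.05
eef_pos: [0.4956, 0.0076, 0.1469]
tool_rot: [0.279, -3.128, -0.0]
force: [-0.8, -0.2, -0.1]
opening: -0.002
grasp_force: 0.0
```

```bash
python3 -c "
from h import *
o,M=where();imaging.camera('wrist')
for n in('handle_a_top',):
  for c in('wrist','scene'):
    if c=='scene': imaging.camera(c)
    print(n,c,[(round(x['p'],2),boxrel(x['at']).tolist()) for x in nets.pinpoint(n,c)])
"
```

```text
t 5.05 box-rel(mm) [  3.3   1.1 129.9] F box [-0.9 -0.1 -0.1] open -0.0 q [-0.13  0.33 -0.48  0.77 -0.   -0.31] 
 [[-0.984 -0.177 -0.002]
 [-0.177  0.984  0.   ]
 [ 0.002  0.    -1.   ]]
handle_a_top wrist [(0.94, [-15.9, 1.5, 135.6])]
handle_a_top scene [(0.54, [-14.5, -2.9, 134.8])]
```

>>> step_arm([
  {"slide":[0.1,0,0],"twist":[0,0,0],"jaw":255},
  {"slide":[0.15,0,0],"twist":[0,0,0],"jaw":255},
  {"slide":[0.2,0,0],"twist":[0,0,0],"jaw":255},
  {"slide":[0.25,0,0],"twist":[0,0,0],"jaw":255},
  {"slide":[0.3,0,0],"twist":[0,0,0],"jaw":255},
  {"slide":[0.35,0,0],"twist":[0,0,0],"jaw":255},
  {"slide":[0.35,0,0],"twist":[0,0,0],"jaw":255},
  {"slide":[0.35,0,0],"twist":[0,0,0],"jaw":255},
  {"slide":[0.35,0,0],"twist":[0,0,0],"jaw":255},
  {"slide":[0.35,0,0],"twist":[0,0,0],"jaw":255},
])

```text
t: 6.25
eef_pos: [0.4931, 0.007, 0.1473]
tool_rot: [-0.279, 3.129, -0.0]
force: [-0.3, 1.0, 0.3]
opening: 0.001
grasp_force: 0.0
```

```bash
python3 -c "
from h import *
o,M=where()
"
```

```text
t 6.25 box-rel(mm) [  0.7   0.9 130.3] F box [-0.1  1.   0.3] open 0.0 q [-0.14  0.32 -0.49  0.77 -0.   -0.31] 
 [[-0.984 -0.177  0.   ]
 [-0.177  0.984 -0.   ]
 [-0.    -0.    -1.   ]]
```

>>> step_arm([
  {"slide":[0.05,0,0],"twist":[0,0,0],"jaw":255},
  {"slide":[0.1,0,0],"twist":[0,0,0],"jaw":255},
  {"slide":[0.13,0,0],"twist":[0,0,0],"jaw":255},
  {"slide":[0.16,0,0],"twist":[0,0,0],"jaw":255},
  {"slide":[0.18,0,0],"twist":[0,0,0],"jaw":255},
  {"slide":[0.2,0,0],"twist":[0,0,0],"jaw":255},
  {"slide":[0.2,0,0],"twist":[0,0,0],"jaw":255},
  {"slide":[0.2,0,0],"twist":[0,0,0],"jaw":255},
  {"slide":[0.2,0,0],"twist":[0,0,0],"jaw":255},
  {"slide":[0.2,0,0],"twist":[0,0,0],"jaw":255},
])

```text
t: 7.25
eef_pos: [0.4912, 0.0067, 0.1473]
tool_rot: [-0.279, 3.129, 0.0]
force: [0.8, 0.5, -0.7]
opening: -0.0
grasp_force: 0.4
```

```bash
python3 -c "
from h import *
o,M=where()
"
```

```text
t 7.25 box-rel(mm) [ -1.2   0.9 130.3] F box [ 0.9  0.4 -0.7] open -0.0 q [-0.14  0.32 -0.49  0.76  0.   -0.31] 
 [[-0.984 -0.177  0.   ]
 [-0.177  0.984  0.   ]
 [-0.    -0.    -1.   ]]
```

>>> step_arm([
  {"slide":[0.05,0,0],"twist":[0,0,0],"jaw":255},
  {"slide":[0.1,0,0],"twist":[0,0,0],"jaw":255},
  {"slide":[0.13,0,0],"twist":[0,0,0],"jaw":255},
  {"slide":[0.16,0,0],"twist":[0,0,0],"jaw":255},
  {"slide":[0.18,0,0],"twist":[0,0,0],"jaw":255},
  {"slide":[0.2,0,0],"twist":[0,0,0],"jaw":255},
  {"slide":[0.2,0,0],"twist":[0,0,0],"jaw":255},
  {"slide":[0.2,0,0],"twist":[0,0,0],"jaw":255},
  {"slide":[0.2,0,0],"twist":[0,0,0],"jaw":255},
  {"slide":[0.2,0,0],"twist":[0,0,0],"jaw":255},
])

```text
t: 8.25
eef_pos: [0.4902, 0.0064, 0.1476]
tool_rot: [-0.279, 3.127, 0.0]
force: [5.1, 2.1, -1.1]
opening: -0.002
grasp_force: 2.2
```

```bash
python3 -c "
from h import *
o,M=where()
"
```

```text
t 8.25 box-rel(mm) [ -2.2   0.8 130.6] F box [ 5.4  1.2 -1.1] open -0.0 q [-0.14  0.31 -0.49  0.76  0.   -0.32] 
 [[-0.984 -0.177  0.002]
 [-0.177  0.984  0.   ]
 [-0.002 -0.    -1.   ]]
```

>>> step_arm([
  {"slide":[0.03,0,0],"twist":[0,0,0],"jaw":255},
  {"slide":[0.06,0,0],"twist":[0,0,0],"jaw":255},
  {"slide":[0.09,0,0],"twist":[0,0,0],"jaw":255},
  {"slide":[0.12,0,0],"twist":[0,0,0],"jaw":255},
  {"slide":[0.14,0,0],"twist":[0,0,0],"jaw":255},
  {"slide":[0.16,0,0],"twist":[0,0,0],"jaw":255},
  {"slide":[0.18,0,0],"twist":[0,0,0],"jaw":255},
  {"slide":[0.2,0,0],"twist":[0,0,0],"jaw":255},
  {"slide":[0.2,0,0],"twist":[0,0,0],"jaw":255},
  {"slide":[0.2,0,0],"twist":[0,0,0],"jaw":255},
])

```text
t: 9.25
eef_pos: [0.4895, 0.0062, 0.1481]
tool_rot: [-0.279, 3.124, 0.001]
force: [8.1, 2.5, -1.9]
opening: -0.003
grasp_force: 3.2
```

```bash
python3 -c "
from h import *
o,M=where()
"
```

```text
t 9.25 box-rel(mm) [ -2.9   0.7 131.1] F box [ 8.4  1.  -1.9] open -0.0 q [-0.14  0.31 -0.5   0.76  0.   -0.32] 
 [[-0.984 -0.177  0.005]
 [-0.177  0.984  0.001]
 [-0.005  0.    -1.   ]]
```

>>> step_arm([
  {"slide":[0.04,0,0.01],"twist":[0,0,0],"jaw":255},
  {"slide":[0.08,0,0.02],"twist":[0,0,0],"jaw":255},
  {"slide":[0.12,0,0.03],"twist":[0,0,0],"jaw":255},
  {"slide":[0.15,0,0.04],"twist":[0,0,0],"jaw":255},
  {"slide":[0.18,0,0.05],"twist":[0,0,0],"jaw":255},
  {"slide":[0.21,0,0.05],"twist":[0,0,0],"jaw":255},
  {"slide":[0.23,0,0.05],"twist":[0,0,0],"jaw":255},
  {"slide":[0.25,0,0.05],"twist":[0,0,0],"jaw":255},
  {"slide":[0.25,0,0.05],"twist":[0,0,0],"jaw":255},
  {"slide":[0.25,0,0.05],"twist":[0,0,0],"jaw":255},
])

```text
t: 10.25
eef_pos: [0.4889, 0.006, 0.1482]
tool_rot: [-0.279, 3.12, 0.001]
force: [11.1, 3.2, -1.1]
opening: -0.001
grasp_force: 4.6
```

```bash
python3 -c "
from h import *
o,M=where()
"
```

```text
t 10.25 box-rel(mm) [ -3.5   0.6 131.2] F box [11.5  1.2 -1.1] open -0.0 q [-0.14  0.31 -0.5   0.75  0.   -0.32] 
 [[-0.984 -0.177  0.009]
 [-0.177  0.984  0.002]
 [-0.009  0.    -1.   ]]
```

>>> step_arm([
  {"slide":[0.04,0,0],"twist":[0,0,0],"jaw":255},
  {"slide":[0.08,0,0],"twist":[0,0,0],"jaw":255},
  {"slide":[0.12,0,0],"twist":[0,0,0],"jaw":255},
  {"slide":[0.15,0,0],"twist":[0,0,0],"jaw":255},
  {"slide":[0.18,0,0],"twist":[0,0,0],"jaw":255},
  {"slide":[0.21,0,0],"twist":[0,0,0],"jaw":255},
  {"slide":[0.23,0,0],"twist":[0,0,0],"jaw":255},
  {"slide":[0.25,0,0],"twist":[0,0,0],"jaw":255},
  {"slide":[0.25,0,0],"twist":[0,0,0],"jaw":255},
  {"slide":[0.25,0,0],"twist":[0,0,0],"jaw":255},
])

```text
t: 11.25
eef_pos: [0.4882, 0.0057, 0.1488]
tool_rot: [-0.279, 3.117, 0.002]
force: [15.0, 4.4, -2.7]
opening: -0.001
grasp_force: 5.9
```

```bash
python3 -c "
from h import *
o,M=where()
"
```

```text
t 11.25 box-rel(mm) [ -4.3   0.5 131.8] F box [15.5  1.7 -2.7] open -0.0 q [-0.14  0.3  -0.51  0.75  0.   -0.32] 
 [[-0.984 -0.178  0.012]
 [-0.178  0.984  0.002]
 [-0.012  0.    -1.   ]]
```

>>> step_arm([
  {"slide":[0.04,0,0.01],"twist":[0,0,0],"jaw":255},
  {"slide":[0.08,0,0.02],"twist":[0,0,0],"jaw":255},
  {"slide":[0.12,0,0.03],"twist":[0,0,0],"jaw":255},
  {"slide":[0.15,0,0.04],"twist":[0,0,0],"jaw":255},
  {"slide":[0.18,0,0.05],"twist":[0,0,0],"jaw":255},
  {"slide":[0.21,0,0.05],"twist":[0,0,0],"jaw":255},
  {"slide":[0.23,0,0.05],"twist":[0,0,0],"jaw":255},
  {"slide":[0.25,0,0.05],"twist":[0,0,0],"jaw":255},
  {"slide":[0.25,0,0.05],"twist":[0,0,0],"jaw":255},
  {"slide":[0.25,0,0.05],"twist":[0,0,0],"jaw":255},
])

```text
t: 12.25
eef_pos: [0.4856, 0.0051, 0.1484]
tool_rot: [-0.279, 3.117, 0.001]
force: [14.2, 4.1, -0.8]
opening: 0.002
grasp_force: 5.6
```

```bash
python3 -c "
from h import *
o,M=where();imaging.camera('wrist')
print([(round(x['p'],2),boxrel(x['at']).tolist()) for x in nets.pinpoint('handle_a_top','wrist')])
"
```

```text
t 12.25 box-rel(mm) [ -7.    0.3 131.4] F box [14.7  1.5 -0.8] open 0.0 q [-0.14  0.3  -0.52  0.75  0.   -0.32] 
 [[-0.984 -0.178  0.012]
 [-0.177  0.984  0.002]
 [-0.012 -0.    -1.   ]]
[(0.79, [-20.6, -0.6, 135.3])]
```

It gave way: the handle top is at -20.6 mm, where the OFF stop should put it. I'll back off, rise, and cross to the OFF side.

>>> step_arm([
  {"slide":[-0.6,0,0],"twist":[0,0,0],"jaw":255},
  {"slide":[-1.2,0,0],"twist":[0,0,0],"jaw":255},
  {"slide":[-1.4,0,-1],"twist":[0,0,0],"jaw":255},
  {"slide":[-1.4,0,-2.5],"twist":[0,0,0],"jaw":255},
  {"slide":[-1.0,0,-3.5],"twist":[0,0,0],"jaw":255},
  {"slide":[0.5,0,-3.5],"twist":[0,0,0],"jaw":255},
  {"slide":[2,0,-3.5],"twist":[0,0,0],"jaw":255},
  {"slide":[3.1,0,-3.5],"twist":[0,0,0],"jaw":255},
  {"slide":[3.1,0,-3.5],"twist":[0,0,0],"jaw":255},
  {"slide":[3.1,0,-3.5],"twist":[0,0,0],"jaw":255},
])

```text
t: 13.35
eef_pos: [0.4495, -0.001, 0.1816]
tool_rot: [-0.279, 3.129, -0.0]
force: [-0.1, -0.1, -0.5]
opening: 0.002
grasp_force: 0.0
```

```bash
python3 -c "
from h import *
o,M=where();slide_to(-42,0.5,125)
imaging.camera('wrist')
print([(round(x['p'],2),boxrel(x['at']).tolist()) for x in nets.pinpoint('handle_a_top','wrist')])
"
```

```text
t 13.35 box-rel(mm) [-43.6   0.8 164.6] F box [-0.1 -0.1 -0.5] open 0.0 q [-0.17  0.2  -0.55  0.82  0.   -0.34] 
 [[-0.984 -0.177  0.001]
 [-0.177  0.984 -0.   ]
 [-0.001 -0.    -1.   ]]
slide cm [-0.16 -0.03  3.96]
[]
```

>>> step_arm([
  {"slide":[0,0,1],"twist":[0,0,0],"jaw":255},
  {"slide":[0,0,2],"twist":[0,0,0],"jaw":255},
  {"slide":[0,0,3],"twist":[0,0,0],"jaw":255},
  {"slide":[0,0,3.6],"twist":[0,0,0],"jaw":255},
  {"slide":[0,0,4],"twist":[0,0,0],"jaw":255},
  {"slide":[0,0,4],"twist":[0,0,0],"jaw":255},
  {"slide":[-0.3,0,4],"twist":[0,0,0],"jaw":255},
  {"slide":[-0.5,0,4],"twist":[0,0,0],"jaw":255},
  {"slide":[-0.6,0,4],"twist":[0,0,0],"jaw":255},
  {"slide":[-0.6,0,4],"twist":[0,0,0],"jaw":255},
])

```text
t: 14.45
eef_pos: [0.4556, 0.0002, 0.1416]
tool_rot: [-0.279, 3.128, -0.0]
force: [0.7, 0.7, 0.6]
opening: -0.003
grasp_force: 0.0
```

```bash
python3 -c "
from h import *
o,M=where()
imaging.camera('scene')
print([(round(x['p'],2),boxrel(x['at']).tolist()) for x in nets.pinpoint('handle_a_top','scene')])
"
```

```text
t 14.45 box-rel(mm) [-37.3   0.8 124.6] F box [0.8 0.5 0.6] open -0.0 q [-0.16  0.26 -0.59  0.72 -0.   -0.34] 
 [[-0.984 -0.177  0.001]
 [-0.177  0.984 -0.   ]
 [-0.001 -0.    -1.   ]]
[(0.97, [-20.7, 1.3, 136.4])]
```

>>> step_arm([
  {"slide":[-0.2,0,0],"twist":[0,0,0],"jaw":255},
  {"slide":[-0.4,0,0],"twist":[0,0,0],"jaw":255},
  {"slide":[-0.5,0,0],"twist":[0,0,0],"jaw":255},
  {"slide":[-0.6,0,0],"twist":[0,0,0],"jaw":255},
  {"slide":[-0.7,0,0],"twist":[0,0,0],"jaw":255},
  {"slide":[-0.8,0,0],"twist":[0,0,0],"jaw":255},
  {"slide":[-0.9,0,0],"twist":[0,0,0],"jaw":255},
  {"slide":[-1.0,0,0],"twist":[0,0,0],"jaw":255},
  {"slide":[-1.1,0,0],"twist":[0,0,0],"jaw":255},
  {"slide":[-1.2,0,0],"twist":[0,0,0],"jaw":255},
])

```text
t: 15.55
eef_pos: [0.4601, 0.0016, 0.1403]
tool_rot: [0.277, -3.116, 0.003]
force: [-15.6, -3.1, 11.7]
opening: -0.001
grasp_force: 7.8
```

```bash
python3 -c "
from h import *
o,M=where()
"
```

```text
t 15.55 box-rel(mm) [-32.7   1.4 123.3] F box [-15.9  -0.2  11.7] open -0.0 q [-0.15  0.28 -0.56  0.74 -0.01 -0.33] 
 [[-0.984 -0.176 -0.013]
 [-0.176  0.984 -0.003]
 [ 0.014 -0.001 -1.   ]]
```

>>> step_arm([
  {"slide":[0,0,-0.05],"twist":[0,0,0],"jaw":255},
  {"slide":[0,0,-0.1],"twist":[0,0,0],"jaw":255},
  {"slide":[0,0,-0.15],"twist":[0,0,0],"jaw":255},
  {"slide":[0,0,-0.2],"twist":[0,0,0],"jaw":255},
  {"slide":[0,0,-0.25],"twist":[0,0,0],"jaw":255},
  {"slide":[0,0,-0.3],"twist":[0,0,0],"jaw":255},
  {"slide":[0,0,-0.35],"twist":[0,0,0],"jaw":255},
  {"slide":[0,0,-0.4],"twist":[0,0,0],"jaw":255},
  {"slide":[0,0,-0.4],"twist":[0,0,0],"jaw":255},
  {"slide":[0,0,-0.4],"twist":[0,0,0],"jaw":255},
])

```text
t: 16.55
eef_pos: [0.4672, 0.0024, 0.1453]
tool_rot: [-0.279, 3.129, 0.0]
force: [-3.2, 0.1, -2.3]
opening: -0.002
grasp_force: 1.0
```

```bash
python3 -c "
from h import *
o,M=where()
imaging.camera('scene')
print([(round(x['p'],2),boxrel(x['at']).tolist()) for x in nets.pinpoint('handle_a_top','scene')])
"
```

```text
t 16.55 box-rel(mm) [-25.5   0.9 128.3] F box [-3.1  0.7 -2.3] open -0.0 q [-0.15  0.28 -0.55  0.74  0.   -0.33] 
 [[-0.984 -0.177  0.   ]
 [-0.177  0.984  0.   ]
 [-0.     0.    -1.   ]]
[(0.6, [-7.3, 1.6, 139.5]), (0.56, [1.7, -1.9, 116.4])]
```

>>> step_arm([
  {"slide":[-0.1,0,-0.05],"twist":[0,0,0],"jaw":255},
  {"slide":[-0.25,0,-0.1],"twist":[0,0,0],"jaw":255},
  {"slide":[-0.4,0,-0.15],"twist":[0,0,0],"jaw":255},
  {"slide":[-0.55,0,-0.2],"twist":[0,0,0],"jaw":255},
  {"slide":[-0.7,0,-0.2],"twist":[0,0,0],"jaw":255},
  {"slide":[-0.85,0,-0.2],"twist":[0,0,0],"jaw":255},
  {"slide":[-1.0,0,-0.2],"twist":[0,0,0],"jaw":255},
  {"slide":[-1.1,0,-0.2],"twist":[0,0,0],"jaw":255},
  {"slide":[-1.1,0,-0.2],"twist":[0,0,0],"jaw":255},
  {"slide":[-1.1,0,-0.2],"twist":[0,0,0],"jaw":255},
])

```text
t: 17.65
eef_pos: [0.4778, 0.0043, 0.1473]
tool_rot: [-0.279, 3.129, -0.0]
force: [-0.1, 0.7, 0.8]
opening: -0.0
grasp_force: 0.0
```

```bash
python3 -c "
from h import *
o,M=where()
for c in('scene','wrist'):
  imaging.camera(c)
  print([(round(x['p'],2),boxrel(x['at']).tolist()) for x in nets.pinpoint('handle_a_top',c)])
"
```

```text
t 17.65 box-rel(mm) [-14.7   0.9 130.3] F box [0.  0.8 0.8] open -0.0 q [-0.15  0.29 -0.52  0.75 -0.   -0.32] 
 [[-0.984 -0.177  0.   ]
 [-0.177  0.984 -0.   ]
 [-0.    -0.    -1.   ]]
[(0.54, [20.4, -1.2, 133.8])]
[]
```

Breaker A is ON, with its handle top at +20.4 mm. Next I lift up and over, to behind the window.

>>> step_arm([
  {"slide":[0.3,0,-2],"twist":[0,0,0],"jaw":255},
  {"slide":[0.3,0,-5],"twist":[0,0,0],"jaw":255},
  {"slide":[0.3,1,-9],"twist":[0,0,0],"jaw":255},
  {"slide":[0,2.5,-13],"twist":[0,0,0],"jaw":255},
  {"slide":[0,4,-17],"twist":[0,0,0],"jaw":255},
  {"slide":[-2,5.9,-19],"twist":[0,0,0],"jaw":255},
  {"slide":[-6,5.9,-19],"twist":[0,0,0],"jaw":255},
  {"slide":[-10,5.9,-19],"twist":[0,0,0],"jaw":255},
  {"slide":[-14,5.9,-19],"twist":[0,0,0],"jaw":255},
  {"slide":[-17,5.9,-19],"twist":[0,0,0],"jaw":255},
])

```text
t: 18.85
eef_pos: [0.6365, 0.0929, 0.3368]
tool_rot: [-0.28, 3.129, -0.0]
force: [-0.2, -0.3, 0.0]
opening: -0.0
grasp_force: 0.0
```

```bash
python3 -c "
from h import *
o,M=where();slide_to(175,60,225)
for c in('top','scene'):
  snap(c,c+'2.png')
  print([(round(x['p'],2),boxrel(x['at']).tolist()) for x in nets.pinpoint('window_edge',c)])
"
```

```text
t 18.85 box-rel(mm) [157.1  60.  319.8] F box [-0.2 -0.3  0. ] open -0.0 q [ 0.03  0.48  0.26  1.35 -0.   -0.15] 
 [[-0.984 -0.177  0.   ]
 [-0.177  0.984  0.   ]
 [-0.    -0.    -1.   ]]
slide cm [-1.78 -0.    9.48]
[]
[(0.7, [141.4, 67.2, 261.4])]
```

View pics/scene2.png

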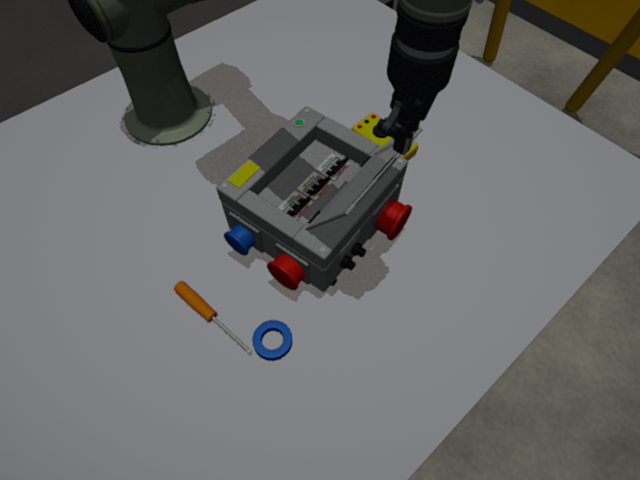

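The picture shows all three handles leaning ON, near (295,207), (315,187) and (335,165), and the fingers above the window edge near (400,130). I go down behind the edge.

>>> step_arm([
  {"slide":[-1.2,0,0],"twist":[0,0,0],"jaw":255},
  {"slide":[-2.3,0,0],"twist":[0,0,0],"jaw":255},
  {"slide":[-2.3,0,2],"twist":[0,0,0],"jaw":255},
  {"slide":[-2.3,0,4],"twist":[0,0,0],"jaw":255},
  {"slide":[-2.3,0,6],"twist":[0,0,0],"jaw":255},
  {"slide":[-2.3,0,8],"twist":[0,0,0],"jaw":255},
  {"slide":[-2.3,0,9.5],"twist":[0,0,0],"jaw":255},
  {"slide":[-2.3,0,9.5],"twist":[0,0,0],"jaw":255},
  {"slide":[-2.3,0,9.5],"twist":[0,0,0],"jaw":255},
  {"slide":[-2.3,0,9.5],"twist":[0,0,0],"jaw":255},
])

```text
t: 20.05
eef_pos: [0.6576, 0.0964, 0.244]
tool_rot: [-0.279, 3.127, -0.0]
force: [-0.6, -0.6, 0.1]
opening: -0.001
grasp_force: 0.0
```

```bash
python3 -c "
from h import *
o,M=where()
"
```

```text
t 20.05 box-rel(mm) [178.5  59.8 227. ] F box [-0.7 -0.5  0.1] open -0.0 q [ 0.03  0.54  0.14  1.16 -0.   -0.14] 
 [[-0.984 -0.177  0.002]
 [-0.177  0.984  0.   ]
 [-0.002 -0.    -1.   ]]
```

>>> step_arm([
  {"slide":[1.2,0,-0.3],"twist":[0,0,0],"jaw":255},
  {"slide":[2.4,0,-0.6],"twist":[0,0,0],"jaw":255},
  {"slide":[3.5,0,-1],"twist":[0,0,0],"jaw":255},
  {"slide":[4.6,0,-1.4],"twist":[0,0,0],"jaw":255},
  {"slide":[5.7,0,-1.7],"twist":[0,0,0],"jaw":255},
  {"slide":[6.8,0,-2],"twist":[0,0,0],"jaw":255},
  {"slide":[7.9,0,-2.3],"twist":[0,0,0],"jaw":255},
  {"slide":[9,0,-2.5],"twist":[0,0,0],"jaw":255},
  {"slide":[10,0,-2.5],"twist":[0,0,0],"jaw":255},
  {"slide":[10.7,0,-2.5],"twist":[0,0,0],"jaw":255},
])

```text
t: 21.05
eef_pos: [0.5516, 0.077, 0.2686]
tool_rot: [-0.278, 3.127, -0.002]
force: [1.1, -3.5, 9.2]
opening: -0.003
grasp_force: 1.8
```

```bash
python3 -c "
from h import *
o,M=where()
for c in('top','scene'):
  imaging.camera(c)
  print([(round(x['p'],2),boxrel(x['at']).tolist()) for x in nets.pinpoint('window_edge',c)])
"
```

```text
t 21.05 box-rel(mm) [ 70.8  59.4 251.6] F box [ 0.5 -3.6  9.2] open -0.0 q [ 0.01  0.33 -0.14  1.1  -0.   -0.17] 
 [[-0.984 -0.177  0.002]
 [-0.177  0.984 -0.001]
 [-0.002 -0.001 -1.   ]]
[]
[(0.94, [55.3, 61.9, 283.1])]
```

>>> step_arm([
  {"slide":[0,0,-0.7],"twist":[0,0,0],"jaw":255},
  {"slide":[0,0,-1.3],"twist":[0,0,0],"jaw":255},
  {"slide":[1.0,0,-1.3],"twist":[0,0,0],"jaw":255},
  {"slide":[1.9,0,-1.3],"twist":[0,0,0],"jaw":255},
  {"slide":[2.9,0,-1.1],"twist":[0,0,0],"jaw":255},
  {"slide":[3.8,0,-0.8],"twist":[0,0,0],"jaw":255},
  {"slide":[4.8,0,-0.5],"twist":[0,0,0],"jaw":255},
  {"slide":[5.7,0,-0.1],"twist":[0,0,0],"jaw":255},
  {"slide":[6.6,0,0.4],"twist":[0,0,0],"jaw":255},
  {"slide":[7.4,0,1.0],"twist":[0,0,0],"jaw":255},
])

```text
t: 22.25
eef_pos: [0.4782, 0.0643, 0.257]
tool_rot: [0.279, -3.129, 0.0]
force: [-0.4, -0.7, -0.3]
opening: -0.002
grasp_force: 0.4
```

```bash
python3 -c "
from h import *
o,M=where()
for c in('top','scene'):
  imaging.camera(c)
  print([(round(x['p'],2),boxrel(x['at']).tolist()) for x in nets.pinpoint('window_edge',c)])
"
```

```text
t 22.25 box-rel(mm) [ -3.8  59.9 240. ] F box [-0.5 -0.6 -0.3] open -0.0 q [-0.02  0.2  -0.35  1.03 -0.   -0.2 ] 
 [[-0.984 -0.177 -0.   ]
 [-0.177  0.984 -0.   ]
 [ 0.    -0.    -1.   ]]
[]
[(0.75, [-31.4, 64.1, 248.8])]
```

>>> step_arm([
  {"slide":[0.7,0,0.5],"twist":[0,0,0],"jaw":255},
  {"slide":[1.4,0,1.15],"twist":[0,0,0],"jaw":255},
  {"slide":[2.1,0,1.9],"twist":[0,0,0],"jaw":255},
  {"slide":[2.7,0,2.7],"twist":[0,0,0],"jaw":255},
  {"slide":[3.2,0,3.6],"twist":[0,0,0],"jaw":255},
  {"slide":[3.6,0,4.5],"twist":[0,0,0],"jaw":255},
  {"slide":[3.9,0,5.4],"twist":[0,0,0],"jaw":255},
  {"slide":[4.2,0,6.4],"twist":[0,0,0],"jaw":255},
  {"slide":[4.4,0,7.0],"twist":[0,0,0],"jaw":255},
  {"slide":[4.4,0,7.4],"twist":[0,0,0],"jaw":255},
])

```text
t: 23.45
eef_pos: [0.4353, 0.0567, 0.1825]
tool_rot: [0.279, -3.128, -0.0]
force: [-0.6, -0.3, 0.6]
opening: 0.004
grasp_force: 0.2
```

```bash
python3 -c "
from h import *
o,M=where()
"
```

```text
t 23.45 box-rel(mm) [-47.3  60.  165.5] F box [-0.7 -0.2  0.6] open 0.0 q [-0.04  0.19 -0.57  0.82  0.   -0.22] 
 [[-0.984 -0.177 -0.001]
 [-0.177  0.984  0.   ]
 [ 0.001  0.    -1.   ]]
```

Now the last 10–12 mm, slowly.

>>> step_arm([
  {"slide":[0,0,0.2],"twist":[0,0,0],"jaw":255},
  {"slide":[0,0,0.4],"twist":[0,0,0],"jaw":255},
  {"slide":[0,0,0.6],"twist":[0,0,0],"jaw":255},
  {"slide":[0,0,0.8],"twist":[0,0,0],"jaw":255},
  {"slide":[0,0,0.9],"twist":[0,0,0],"jaw":255},
  {"slide":[0,0,1.0],"twist":[0,0,0],"jaw":255},
  {"slide":[0,0,1.1],"twist":[0,0,0],"jaw":255},
  {"slide":[0,0,1.2],"twist":[0,0,0],"jaw":255},
  {"slide":[0,0,1.2],"twist":[0,0,0],"jaw":255},
  {"slide":[0,0,1.2],"twist":[0,0,0],"jaw":255},
])

```text
t: 24.45
eef_pos: [0.4359, 0.0567, 0.1715]
tool_rot: [-0.279, 3.129, -0.0]
force: [-0.7, 0.2, 4.0]
opening: -0.003
grasp_force: 1.8
```

```bash
python3 -c "
from h import *
o,M=where()
"
```

```text
t 24.45 box-rel(mm) [-46.7  59.9 154.5] F box [-0.7  0.4  4. ] open -0.0 q [-0.04  0.2  -0.58  0.79 -0.   -0.22] 
 [[-0.984 -0.177  0.   ]
 [-0.177  0.984 -0.   ]
 [-0.    -0.    -1.   ]]
```

>>> step_arm([
  {"slide":[0,0,0.05],"twist":[0,0,0],"jaw":255},
  {"slide":[0,0,0.1],"twist":[0,0,0],"jaw":255},
  {"slide":[0,0,0.15],"twist":[0,0,0],"jaw":255},
  {"slide":[0,0,0.2],"twist":[0,0,0],"jaw":255},
  {"slide":[0,0,0.25],"twist":[0,0,0],"jaw":255},
  {"slide":[0,0,0.25],"twist":[0,0,0],"jaw":255},
  {"slide":[0,0,0.25],"twist":[0,0,0],"jaw":255},
  {"slide":[0,0,0.25],"twist":[0,0,0],"jaw":255},
  {"slide":[0,0,0.25],"twist":[0,0,0],"jaw":255},
  {"slide":[0,0,0.25],"twist":[0,0,0],"jaw":255},
])

```text
t: 25.45
eef_pos: [0.436, 0.0567, 0.1711]
tool_rot: [-0.279, 3.128, -0.001]
force: [-9.0, -1.1, 26.4]
opening: 0.001
grasp_force: 13.1
```

```bash
python3 -c "
from h import *
o,M=where()
"
```

```text
t 25.45 box-rel(mm) [-46.7  59.9 154.1] F box [-9.1  0.5 26.4] open 0.0 q [-0.04  0.2  -0.58  0.79 -0.   -0.22] 
 [[-0.984 -0.177  0.002]
 [-0.177  0.984 -0.   ]
 [-0.001 -0.001 -1.   ]]
```

The window is firmly on the rim, so I retreat upward and check.

>>> step_arm([
  {"slide":[0,0,-0.3],"twist":[0,0,0],"jaw":255},
  {"slide":[0,0,-1],"twist":[0,0,0],"jaw":255},
  {"slide":[0,0,-3],"twist":[0,0,0],"jaw":255},
  {"slide":[0,0,-6],"twist":[0,0,0],"jaw":255},
  {"slide":[0,0,-9],"twist":[0,0,0],"jaw":255},
  {"slide":[2,0,-12],"twist":[0,0,0],"jaw":255},
  {"slide":[4,0,-13],"twist":[0,0,0],"jaw":255},
  {"slide":[5,0,-13],"twist":[0,0,0],"jaw":255},
  {"slide":[5,0,-13],"twist":[0,0,0],"jaw":255},
  {"slide":[5,0,-13],"twist":[0,0,0],"jaw":255},
])

```text
t: 26.45
eef_pos: [0.3867, 0.0479, 0.298]
tool_rot: [0.279, -3.129, -0.0]
force: [0.4, 0.2, -0.5]
opening: -0.001
grasp_force: 0.0
```

```bash
python3 -c "
from h import *
o,M=where()
p,d=snap('scene','s3.png')
print([(round(x['p'],2),boxrel(x['at']).tolist()) for x in nets.pinpoint('window_edge','scene')])
q=p[90:310,160:460];c=cv2.resize(q,None,fx=2.6,fy=2.6,interpolation=cv2.INTER_CUBIC);cv2.imwrite('pics/s3c.png',c)
"
```

```text
t 26.45 box-rel(mm) [-96.7  59.9 281. ] F box [ 0.4  0.1 -0.5] open -0.0 q [-0.07 -0.01 -0.47  1.11  0.   -0.24] 
 [[-0.984 -0.177 -0.001]
 [-0.177  0.984  0.   ]
 [ 0.001  0.    -1.   ]]
[(0.67, [-76.8, 63.2, 144.9])]
```

View pics/s3c.png

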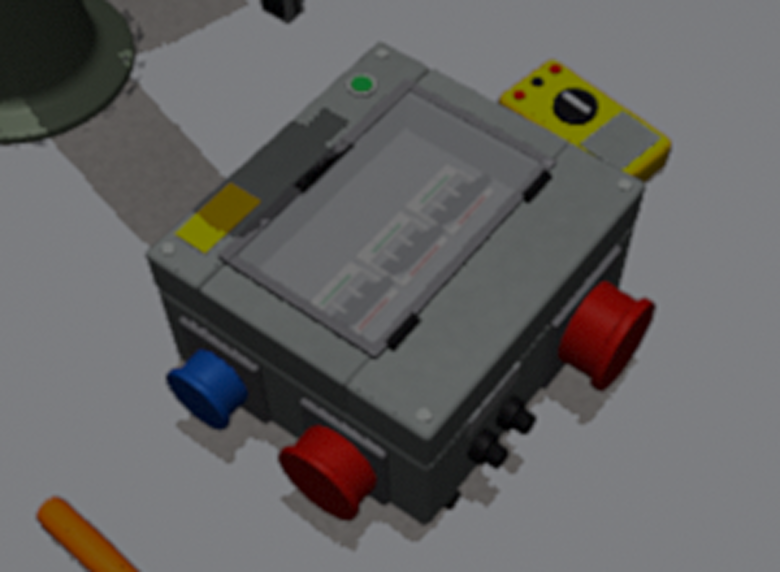

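The window lies flat on the rim, with its corners at about (420,95), (550,160), (375,350) and (225,260). All three handles under it, near (350,300), (400,240) and (455,190), look alike, leaning ON. The arm is clear, so I hand in.

```bash
python3 -c "
from rig import job
print(job.sign_off())"
```

```text
the job is handed in; nothing more can be done
None
```

The tripped breaker was pushed through its latch to OFF and thrown fully ON, the other two stayed on, the window is shut, and the job was handed in at about 26.5 s of the 51 s.

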